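Open the sliding jaw of a cartridge cradle

TASK

A printer cartridge lies in a service cradle, held in by a sliding jaw on a ratchet bar. With a fingertip press down the release plate on the jaw and, keeping it pressed, push the jaw back along its bar, away from the cartridge, fully home against the end stop without forcing it; then let the release spring up. Grasp nothing, and leave the cartridge and the things standing around the cradle as they are.

Things in the scene. Friction and masses are not known exactly. Their poses are not given: they have to be found in the camera images.
- cradle: Service cradle fixed on the bench: grey base plate 220 (x) x 345 (y) x 12 mm high. Origin at bench height, on the line of the bar; x across the bar, y along it, z up. The jaw slides on the steel bar (at x = 0) towards +y to open. An upright fixed jaw, 97 mm high, stands at y = -143 mm with the cartridge against it; the end stop, a block 62 mm high, starts at y = 157 mm.
- pad (a point): Centre of the top of the release plate: black, ribbed, 60 (x) x 50 (y) mm, 80 mm above the bench when up; it moves with jaw and plate. It is the floor of a pocket in the aluminium jaw, open at both x sides: the jaw plate's inner face (110 mm wide, top 106 mm above the bench) lies 28 mm from here in the cradle's -y, the push lip's inner face 28 mm in +y.
- lip (a point): Middle of the top of the push lip, the upright wall on the sliding jaw behind the release plate: 70 (x) x 14 (y) mm, its top 110 mm above the bench. It moves with the jaw. A finger standing in the pocket on the release plate pushes its inner face (7 mm from here in the cradle's -y) to slide the jaw back.
- release (a joint): How far the release plate is pressed down, m: up at 0 (it may rest up to 0.006 down where the pawl rides on a tooth), bottom of its travel at 0.010. Springy: about 3 N to start, 7 N at the bottom. Beyond 0.006 the pawl is clear of the teeth; it must stay so while the jaw moves. Let go, it springs up.
- jaw (a joint): Position of the sliding jaw along the bar, m: 0 nearest the cartridge, 0.115 against the end stop (grows towards the cradle's +y). Starts between 0 and 0.014. Sliding friction about 3 N with the release pressed. With the release up the ratchet (teeth every 10 mm) blocks it towards +y after at most 10 mm of play. No teeth in the last 10 mm: there the release comes fully up.
- cartridge_mid (a point): Middle of the loose black printer cartridge (about 225 x 86 x 56 mm, 0.7 kg), 27 mm above its underside; it lies along the cradle's x, between the fixed jaw and the sliding jaw, its top about 107 mm above the bench. Not to be moved.
- cleaner_mid (a point): Middle (75 mm up) of a loose white bottle, 56 mm in diameter, 150 mm high, standing by the end stop, on the cradle's +x side. Leave alone.
- cup_mid (a point): Middle (35 mm up) of a loose white cup, 64 mm in diameter, 70 mm high, standing on the cradle's +x side beyond the cartridge. Leave alone.
- driver: Loose screwdriver lying on the bench on the cradle's -x side, about 200 mm long and under 35 mm high. Leave alone.
There are look-alikes about, which are no part of the job. Of the things shaped like the part that bears cartridge_mid, the black one is meant.

How it is judged:
On the way, in this order (a step that is already met when the one before it is completed fails the run):
1. the release plate is pressed down, clear of the teeth (value of joint release above 0.0065 m), for 0.1 s.
2. the jaw is pushed back to the end stop (value of joint jaw above 0.108 m), for 0.1 s.
At the end, for the whole second after the job is handed in: The jaw stands within 7 mm of its end stop (jaw above 0.108), the release plate is up (less than 3 mm down), the cartridge is within 15 mm of where it lay and level, the bottle, cup and screwdriver within 30 mm of where they were (value of joint jaw above 0.108 m and value of joint release below 0.003 m and distance of cartridge_mid from where it was at the start of the episode below 0.015 m and angle between cartridge_mid's own z axis and vertical below 0.15 rad and distance of each of cleaner_mid, cup_mid, driver from where it was at the start of the episode below 0.03 m); the robot touches nothing.
It fails at once if the cartridge is shifted, lifted or carried (more than 20 mm) (distance of cartridge_mid from where it was at the start of the episode above 0.02 m).
It fails at once if the bottle, cup or screwdriver is moved or lifted (more than 40 mm) (distance of any of cleaner_mid, cup_mid, driver from where it was at the start of the episode above 0.04 m).
It fails at once if the cradle, jaw or release is forced (more than 70 N) (contact force between the fingers and cradle above 70 N).
It also fails if it takes over 38 s, if anything falls off the work surface, if the arm or the gripper's body presses on something with over 40 N, if the wrist force passes 120 N, or if a joint passes its speed limit or range.

ROBOT

A 7-joint arm with a two-finger parallel gripper is mounted at the origin on the work surface. World frame = base frame: x ahead of the robot, y to its left, z up, the work surface at z = 0. Lengths are in m, angles in rad, forces in N, time in s.
With the tool pointing down it reaches from about 0.425 to 0.925 m from the base axis. Payload 6.8 kg.
Tool frame: the origin (TCP) lies at the very end of the fingers, on their centre line; the grasp point (between the pads) lies 19 mm behind it; z points along the fingers, x is the direction in which the jaws open and shut, and the axes are right-handed (so a half turn about z gives the same grasp; the last joint's range is limited). The gripper opens to 88 mm and grips with 3 to 60 N. Pads are 20 mm wide; open, the fingers measure 115 mm over their backs; the gripper's body (75 mm by 178 mm) begins 61 mm behind the grasp point.
Start: joints at [1.011, 0.477, 0.022, 1.555, -0.011, 1.109, -0.083], TCP at [0.295, -0.607, 0.223] pointing down, gripper open.
Joint ranges: [-2.96, 2.96], [-0.34, 2.1], [-1.41, 1.46], [0.24, 2.44], [-1.37, 4.51], [0.17, 1.92], [-2.96, 2.96]. Speed limits (rad/s): [2.39, 2.39, 3.14, 3.14, 3.14, 3.14, 3.14].

INTERFACE

Orientations are given as a unit quaternion [w, x, y, z].
In Python, from workcell import * gives the robot as it stands.
- The arm moves only by the tool move_arm, never from a script. Its argument "series" is a list of rows, each a list of 4 numbers: the shift along the world's x, y, z in m, then the turn about the world's z in degrees. In form: [[tx, ty, tz, spin], ...]. A call has exactly 5 rows; each row shifts and turns the commanded pose from where the row before left it; what a row does not reach is not made up. A row lasts 1/8 s, in which the tool goes at most 62.5 mm and 10.7 degrees, less where a joint would pass 70% of its speed; a pose out of reach is approached as far as the arm can. A call with a gripper value outside its range is refused whole. "grip" is the opening in per cent of the stroke, from 0 (shut) to 100 (fully open), set as the call begins (left out, the last holds). The fingers move at their own pace and stop on an object; "force" is the grip in N (left out, the last holds). Time passes only in rows, so rows that do not move let the fingers close, or fill a call up. It gives the time, the measured TCP pose, the force and the opening at its end, in the units of the state.
- observe(): the state, without advancing time (a new reading comes with each control period).
- get_image(name): name is "side" or "top"; returns a dict with "pixels" (480x640x3 uint8, red, green, blue), "vfov" (degrees; the focal length in pixels is half the picture's height over the tangent of half this angle, whatever the lens; pixels are square), "cx", "cy" (the principal point, pixels), "k1" (the pictures are not rectified: a ray, as slopes to the right and down, at radius r is drawn at 1 + k1 r^2 times it, then the intrinsics apply), "camera_from_world" (4x4, takes a point from world to camera coordinates). Camera axes: x right, y down, z forward; pixel columns grow to the right and rows downward; lengths in m; the calibration is good to about 2 mm. A picture is of the moment at which its call begins. There is no depth.
- close_job(): hands the job in, once; it reports no verdict.
The state is a dict: "time_s": time; "joint_pos": joint angles; "joint_vel": joint speeds; "joint_torque": joint torques, N m; "position": TCP position; "eef_rot": TCP orientation; "force": force on the tool from outside, world axes, zero at the start; "wrist_torque": the same for the moment, N m; "width": finger opening in m.
Only numpy, scipy, OpenCV 4.12 (cv2) and the standard library are available. Lean on these libraries where they do the work, as an engineer would, in place of code of your own. Each camera call takes 0.05 s, during which the arm holds its last target. There are 200 camera calls.

## Working session

There is one attempt and no reset: what is moved stays moved. The work goes in short steps, Python scripts to look and compute and a tool call to move; the robot and the scene stay as the last step left them, time stands still between calls to the robot, and variables do not carry over. Pictures are saved under pics/ and viewed, about 8 in all and at most 12, crops included, and the job is handed in when it is done.

Besides the shell and the picture viewer there is one more tool, called after "Request:" as a command line: name --pt "numbers of a row" for each row, then --argument value for the rest. move_arm: Moves the arm, as the interface text tells. Its arguments: {"type":"object","properties":{"series":{"type":"array"},"grip":{"type":"number"},"force":{"type":"number"}},"required":["series"]}

```bash
mkdir -p pics
cat > h.py <<'E'
from workcell import *
import numpy as np, cv2
def cam(n):
    im=get_image(n); p=im["pixels"]; f=p.shape[0]/2/np.tan(np.radians(im["vfov"])/2)
    im["f"]=f; return im
def ray(im,u,v):
    d=np.array([(u-im["cx"])/im["f"],(v-im["cy"])/im["f"]]); s=d.copy()
    for _ in range(20): s=d/(1+im["k1"]*(s@s))
    T=np.array(im["camera_from_world"]); R=T[:3,:3]; c=-R.T@T[:3,3]
    return c,R.T@np.array([s[0],s[1],1])
def onz(im,u,v,z):
    c,d=ray(im,u,v); return c+d*(z-c[2])/d[2]
def proj(im,P):
    T=np.array(im["camera_from_world"]); q=T[:3,:3]@np.array(P)+T[:3,3]; s=q[:2]/q[2]; s=s*(1+im["k1"]*(s@s))
    return s*im["f"]+[im["cx"],im["cy"]]
def save(n,p): cv2.imwrite("pics/"+n,p[:,:,::-1])
E
python3 - <<'E'
from h import *
for n in("top","side"):
    im=cam(n); save(n+"0.png",im["pixels"]); print(n,im["vfov"],im["k1"],ray(im,320,240))
print(observe())
E
```

```text
top 45.50453043449776 -0.1812190287201298 (array([ 0.49798594, -0.11559073,  1.31940097]), array([ 0.08367573, -0.0131055 , -0.9964549 ]))
side 43.662287098975064 -0.13997687634562456 (array([0.44470101, 0.96628737, 0.79841014]), array([ 0.13286866, -0.83355186, -0.53637844]))
{'time_s': 0.1, 'joint_pos': array([ 1.01094455,  0.47772619,  0.0223362 ,  1.55627784, -0.01149276,
        1.10927253, -0.08310938]), 'joint_vel': array([ 8.36773130e-04, -3.23007744e-03,  1.28210418e-03, -7.23100699e-05,
        2.15811522e-03, -2.46598319e-04,  8.96735316e-04]), 'joint_torque': array([ 4.31752487e-03, -5.84089100e+01,  1.53958775e+00, -2.73314846e+01,
       -5.42147923e-02,  1.30195412e-02,  4.20970548e-05]), 'position': array([ 0.29444251, -0.60683905,  0.2218045 ]), 'eef_rot': array([-3.62791362e-04,  8.47513927e-01, -5.30772586e-01, -6.88114329e-04]), 'force': array([-0.52859801, -0.81729692,  0.3160977 ]), 'wrist_torque': array([-0.00414274, -0.04591574, -0.01962304]), 'width': 0.08765918428723482}
```

View pics/top0.png

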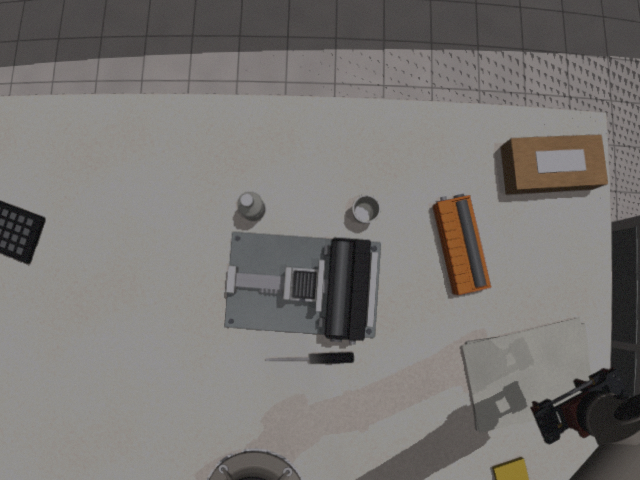

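View pics/side0.png

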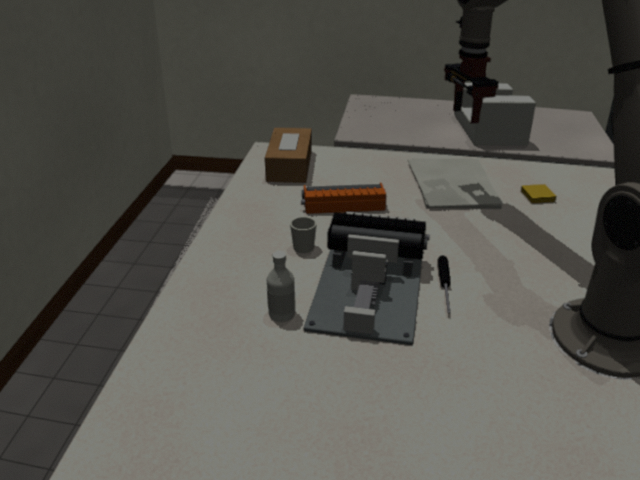

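The top view shows the cradle at x 228–380, y 233–338, with its opening direction to the left (about world +y). The black cartridge is at (347,290). The orange look-alike at (462,245) lies loose outside the cradle, so the black one is meant. The black ribbed pad is at about (304,285), the bottle at (250,206), the cup at (365,210) and the screwdriver at (335,358).

Run:
```python
from h import *
im=cam("top"); p=im["pixels"]
save("crop1.png",cv2.resize(p[225:345,220:390],None,fx=4.7,fy=4.7,interpolation=cv2.INTER_CUBIC))
# bolt/corner estimates of plate by mask: plate grey vs bench
hsv=cv2.cvtColor(p,cv2.COLOR_RGB2HSV); print(p[320,260],p[360,200],p[285,304],p[285,260],p[285,290])
```

```text
[103 104 105] [142 141 137] [64 64 66] [119 117 122] [105 104 104]
```

View pics/crop1.png

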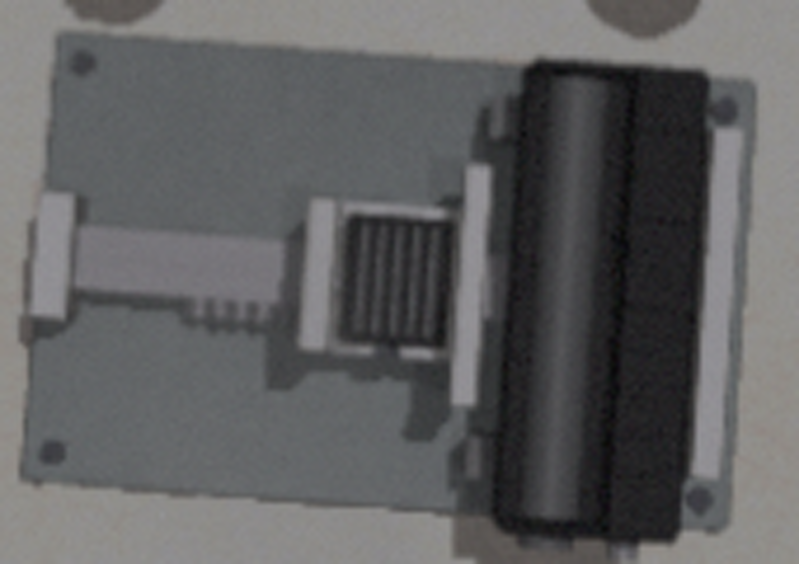

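The enlarged crop confirms it: the pad spans crop (340–452, 215–345), the lip is at (318,275), the end stop at (53,255), and the black cartridge sits against the fixed jaw. Next I turn these into positions.

Run:
```python
from h import *
im=cam("top"); p=im["pixels"]
P=lambda a,b,z:onz(im,(a+.5)/4.7-.5+220,(b+.5)/4.7-.5+225,z)
C=[P(*c,.012) for c in((60,33),(755,82),(728,530),(22,482))]
print(np.round(C,4)); print("sides",[np.linalg.norm(C[i]-C[i-1]).round(4) for i in range(4)])
yd=(C[0]-C[1])+(C[3]-C[2]); th=np.arctan2(yd[1],yd[0]); xd=(C[0]-C[3])+(C[1]-C[2]); tx=np.arctan2(xd[1],xd[0])
print("y axis deg",np.degrees(th),"x axis",np.degrees(tx))
y=np.array([np.cos(th),np.sin(th),0]);x=np.array([y[1],-y[0],0])
for n,q in dict(pad=[(350,215),(453,220),(445,345),(341,341)],lip=[(311,199),(336,199),(326,350),(301,350)],stop=[(40,192),(75,194),(66,318),(31,318)],plate=[(468,165),(491,165),(475,405),(452,405)],fix=[(715,127),(742,129),(718,480),(692,474)]).items():
    z=dict(pad=.08,lip=.11,stop=.062,plate=.106,fix=.097)[n]
    Q=np.array([P(*c,z) for c in q]); m=Q.mean(0); print(n,m.round(4),"along y",np.round((Q-m)@y,4),"x",np.round((Q-m)@x,4))
    print("   rel plate ctr",((m-np.mean(C,0))@x).round(4),((m-np.mean(C,0))@y).round(4))
# side view check of bolts etc
o=observe(); print(o["eef_rot"])
from scipy.spatial.transform import Rotation as R
w,a,b,c=o["eef_rot"]; print("tool x axis",R.from_quat([a,b,c,w]).as_matrix().round(3))
s=cam("side"); pad=np.mean([P(*c,.08) for c in [(350,215),(453,220),(445,345),(341,341)]],0); u=proj(s,pad); l=proj(s,pad+y*.035+[0,0,.03]);print("side proj pad,lip",u,l)
q=s["pixels"].copy(); q=cv2.resize(q[200:350,260:450],None,fx=4,fy=4,interpolation=cv2.INTER_CUBIC)
for t in(u,l): cv2.circle(q,tuple(int(k) for k in (t-[260,200])*4),3,(255,0,0),-1)
save("side1.png",q)
```

```text
[[ 0.6208  0.0694  0.012 ]
 [ 0.6074 -0.2714  0.012 ]
 [ 0.3892 -0.2636  0.012 ]
 [ 0.4015  0.0793  0.012 ]]
sides [np.float64(0.2195), np.float64(0.3411), np.float64(0.2183), np.float64(0.3432)]
y axis deg 87.84911548500114 x axis -2.314800673417998
pad [ 0.5051 -0.1005  0.08  ] along y [ 0.0238 -0.0237 -0.0239  0.0238] x [ 0.0284  0.0294 -0.0282 -0.0296]
   rel plate ctr 0.0006 -0.0039
lip [ 0.5064 -0.0654  0.11  ] along y [ 0.0058 -0.0054 -0.0058  0.0054] x [ 0.0335  0.0343 -0.0335 -0.0343]
   rel plate ctr 0.0005 0.0312
stop [0.5114 0.0613 0.062 ] along y [ 0.0084 -0.0081 -0.0084  0.0081] x [ 0.0292  0.0294 -0.0287 -0.0299]
   rel plate ctr 0.0008 0.158
plate [ 0.5039 -0.1343  0.106 ] along y [ 0.0052 -0.0051 -0.0052  0.0051] x [ 0.0538  0.0545 -0.0538 -0.0545]
   rel plate ctr 0.0007 -0.0377
fix [ 0.4994 -0.2462  0.097 ] along y [ 0.0058 -0.0066 -0.0056  0.0064] x [ 0.0795  0.0794 -0.0805 -0.0785]
   rel plate ctr 0.0003 -0.1497
[-2.53920798e-04  8.47520949e-01 -5.30761678e-01 -4.67501914e-04]
tool x axis [[ 0.437 -0.9   -0.001]
 [-0.9   -0.437  0.001]
 [-0.001  0.    -1.   ]]
side proj pad,lip [370.50570573 256.84856996] [369.05978548 254.1289131 ]
```

View pics/side1.png

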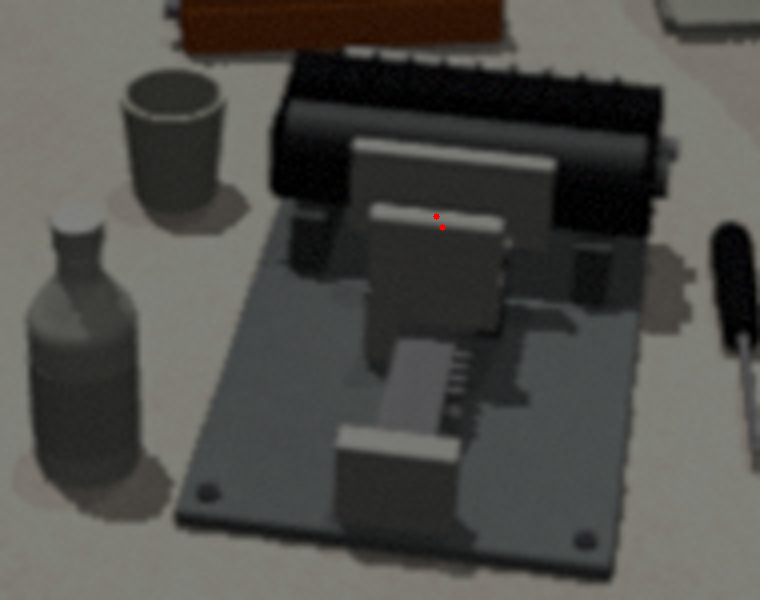

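The side view agrees with the top-view fix: the projected lip lands on the lip top at crop (436,216), and the pocket is hidden behind it. The pad is at (0.505, −0.1005, 0.080), and the cradle's +y points at 87.8° in the world. I'll shut the gripper and turn tool x along the bar, which keeps the wide gripper body away from the bottle, then move over the pad.

Request:
move_arm --pt "0.021 0.051 0 -9.4" --pt "0.021 0.051 0 -9.4" --pt "0.021 0.051 0 -9.4" --pt "0.021 0.051 0 0" --pt "0.021 0.051 0 0" --grip 0 --force 40

```text
time_s: 0.88
position: [0.4003, -0.3505, 0.2228]
eef_rot: [0.0, -0.693, 0.721, -0.0]
force: [0.5, -0.3, -0.1]
width: 0.0413
```

Request:
move_arm --pt "0.021 0.051 0 0" --pt "0.021 0.051 0 0" --pt "0.021 0.051 0 0" --pt "0.021 0.051 0 0" --pt "0.021 0.051 0 0"

```text
time_s: 1.5
position: [0.5052, -0.0957, 0.2229]
eef_rot: [0.0, -0.693, 0.721, -0.0]
force: [0.9, -0.2, 0.6]
width: 0.0003
```

Request:
move_arm --pt "0 0 -0.03 0" --pt "0 0 -0.03 0" --pt "0 0 -0.02 0" --pt "0 0 0 0" --pt "0 0 0 0"

```text
time_s: 2.12
position: [0.5053, -0.0974, 0.1435]
eef_rot: [0.0, -0.693, 0.721, -0.0]
force: [-0.2, -1.2, -0.3]
width: 0.0007
```

Run:
```python
from h import *
a=cam("top")["pixels"][200:350,220:390]; b=cam("side")["pixels"][200:350,260:450]
save("c2.png",np.hstack([cv2.resize(q,(400,int(400*q.shape[0]/q.shape[1])),interpolation=cv2.INTER_CUBIC)[:310] for q in(a,b)]))
```

```text
(no output)
```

View pics/c2.png

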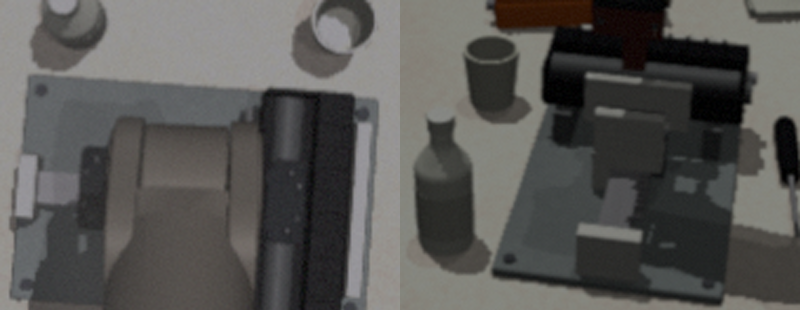

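The arm hides the pocket from the top. The side view shows the closed fingers (dark red, about (635,60)) centred on the jaw in x, and nothing has been disturbed. I'll go down into the pocket and feel for the plate.

Request:
move_arm --pt "0 0 -0.02 0" --pt "0 0 -0.02 0" --pt "0 0 -0.015 0" --pt "0 0 0 0" --pt "0 0 0 0"

```text
time_s: 2.85
position: [0.5053, -0.0973, 0.0883]
eef_rot: [0.0, -0.693, 0.721, -0.0]
force: [0.5, 0.6, 1.1]
width: 0.0004
```

Request:
move_arm --pt "0 0 -0.004 0" --pt "0 0 -0.004 0" --pt "0 0 -0.003 0" --pt "0 0 0 0" --pt "0 0 0 0"

```text
time_s: 3.48
position: [0.5047, -0.0973, 0.0766]
eef_rot: [-0.0, -0.693, 0.721, 0.0]
force: [-0.3, 0.3, 1.2]
width: 0.0005
```

Request:
move_arm --pt "0 0 -0.002 0" --pt "0 0 -0.002 0" --pt "0 0 -0.001 0" --pt "0 0 0 0" --pt "0 0 0 0"

```text
time_s: 4.1
position: [0.505, -0.0973, 0.0719]
eef_rot: [0.0, -0.693, 0.721, -0.0]
force: [-1.5, -0.6, 5.3]
width: 0.0002
```

Request:
move_arm --pt "0 0 -0.001 0" --pt "0 0 -0.001 0" --pt "0 0 0 0" --pt "0 0 0 0" --pt "0 0 0 0"

```text
time_s: 4.72
position: [0.505, -0.0973, 0.0703]
eef_rot: [0.0, -0.693, 0.721, -0.0]
force: [-2.4, 0.8, 11.0]
width: 0.0002
```

11 N means the plate is at the bottom of its travel. Now I push slowly towards +y.

Request:
move_arm --pt "0 0.004 0 0" --pt "0 0.004 0 0" --pt "0.0005 0.004 0 0" --pt "0 0.004 0 0" --pt "0.0005 0.004 0 0"

```text
time_s: 5.35
position: [0.5058, -0.0785, 0.0703]
eef_rot: [-0.0, -0.692, 0.722, -0.001]
force: [-2.7, -2.7, 10.6]
width: 0.0011
```

Request:
move_arm --pt "0 0.004 0 0" --pt "0.0005 0.004 0 0" --pt "0 0.004 0 0" --pt "0 0.004 0 0" --pt "0.0005 0.004 0 0"

```text
time_s: 5.98
position: [0.5067, -0.0585, 0.0703]
eef_rot: [-0.0, -0.692, 0.722, -0.001]
force: [-3.6, -2.8, 10.9]
width: 0.0005
```

The jaw slides freely at about 3 N, so I continue.

Request:
move_arm --pt "0 0.006 0 0" --pt "0.0005 0.006 0 0" --pt "0 0.006 0 0" --pt "0.0005 0.006 0 0" --pt "0 0.006 0 0"

```text
time_s: 6.6
position: [0.5079, -0.0285, 0.0703]
eef_rot: [-0.0, -0.692, 0.722, -0.001]
force: [-2.4, -4.3, 9.5]
width: 0.0005
```

Request:
move_arm --pt "0 0.006 0 0" --pt "0.0005 0.006 0 0" --pt "0 0.006 0 0" --pt "0.0005 0.006 0 0" --pt "0 0.006 0 0"

```text
time_s: 7.22
position: [0.5092, 0.0017, 0.0703]
eef_rot: [-0.0, -0.692, 0.722, -0.001]
force: [-2.1, -3.1, 9.5]
width: 0.0005
```

Request:
move_arm --pt "0 0.004 0 0" --pt "0.0005 0.003 0 0" --pt "0 0.003 0 0" --pt "0 0.002 0 0" --pt "0.0005 0.002 0 0"

```text
time_s: 7.85
position: [0.5099, 0.0136, 0.0703]
eef_rot: [-0.001, -0.692, 0.722, -0.001]
force: [-2.4, -8.8, 11.2]
width: 0.0005
```

Request:
move_arm --pt "0 0.001 0 0" --pt "0 0.001 0 0" --pt "0 0.001 0 0" --pt "0 0 0 0" --pt "0 0 0 0"

```text
time_s: 8.48
position: [0.5102, 0.0169, 0.0703]
eef_rot: [-0.001, -0.692, 0.722, -0.001]
force: [-1.2, -7.3, 9.5]
width: 0.0003
```

Request:
move_arm --pt "0 0.001 0 0" --pt "0 0.001 0 0" --pt "0 0.001 0 0" --pt "0 0 0 0" --pt "0 0 0 0"

```text
time_s: 9.1
position: [0.5104, 0.0201, 0.0703]
eef_rot: [-0.0, -0.692, 0.722, -0.001]
force: [-0.8, -6.2, 9.9]
width: 0.0007
```

Run:
```python
from h import *
b=cam("side")["pixels"][200:350,260:450]
save("c3.png",cv2.resize(b,None,fx=4,fy=4,interpolation=cv2.INTER_CUBIC)); o=observe(); print(o["position"],o["force"])
```

```text
[0.5103915  0.02008518 0.07031524] [-0.56342112 -6.86513381  8.98749903]
```

View pics/c3.png

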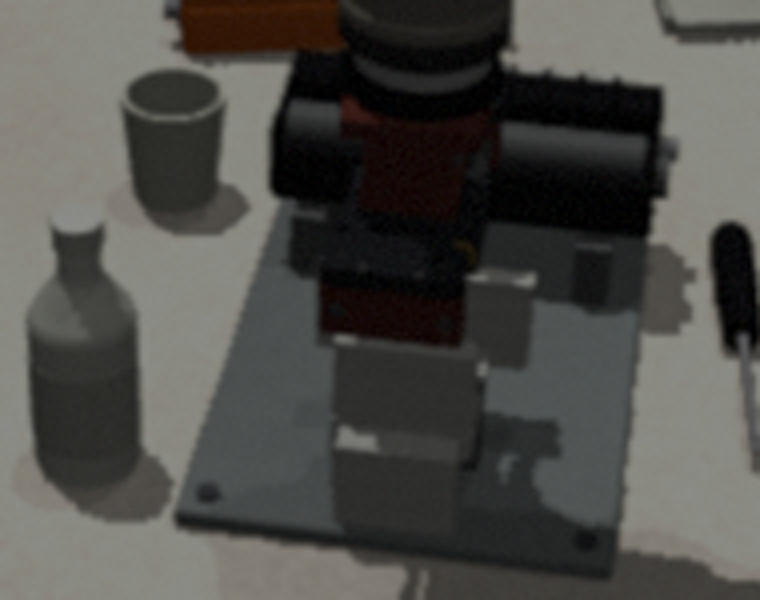

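The jaw has followed and its lip is now just short of the end stop. The cartridge, cup, bottle and screwdriver are unmoved. A few mm remain, so I continue gently until the force rises.

Request:
move_arm --pt "0 0.001 0 0" --pt "0 0.001 0 0" --pt "0 0.001 0 0" --pt "0 0.001 0 0" --pt "0 0 0 0"

```text
time_s: 9.78
position: [0.5105, 0.0242, 0.0703]
eef_rot: [-0.0, -0.692, 0.722, -0.001]
force: [-0.1, -7.2, 8.7]
width: 0.0002
```

Request:
move_arm --pt "0 0.001 0 0" --pt "0 0.001 0 0" --pt "0 0 0 0" --pt "0 0 0 0" --pt "0 0 0 0"

```text
time_s: 10.4
position: [0.5105, 0.0258, 0.0703]
eef_rot: [-0.001, -0.692, 0.722, -0.001]
force: [-0.7, -8.3, 9.1]
width: 0.0002
```

Request:
move_arm --pt "0 0.001 0 0" --pt "0 0.001 0 0" --pt "0 0 0 0" --pt "0 0 0 0" --pt "0 0 0 0"

```text
time_s: 11.02
position: [0.5105, 0.0259, 0.0703]
eef_rot: [-0.001, -0.691, 0.723, -0.002]
force: [0.6, -12.8, 8.7]
width: 0.0005
```

Request:
move_arm --pt "0 0.001 0 0" --pt "0 0.001 0 0" --pt "0 0 0 0" --pt "0 0 0 0" --pt "0 0 0 0"

```text
time_s: 11.65
position: [0.5105, 0.0259, 0.0703]
eef_rot: [-0.002, -0.691, 0.723, -0.003]
force: [-0.4, -17.1, 11.5]
width: 0.0005
```

The position holds at y = 0.0259 while the force climbs to 17 N, so the jaw is against the stop. I'll lift straight up with light lip contact, so the plate springs up without dragging the jaw, then move away from the lip and retreat.

Request:
move_arm --pt "0 -0.002 0 0" --pt "0 0 0 0" --pt "0 0 0.005 0" --pt "0 0 0.006 0" --pt "0 0 0.005 0"

```text
time_s: 12.28
position: [0.5089, 0.0279, 0.085]
eef_rot: [-0.002, -0.692, 0.722, -0.0]
force: [0.1, -7.0, -5.1]
width: 0.0009
```

Request:
move_arm --pt "0 -0.006 0 0" --pt "0 -0.006 0 0" --pt "0 0 0 0" --pt "0 0 0.02 0" --pt "0 0 0.03 0"

```text
time_s: 12.9
position: [0.5089, 0.019, 0.1354]
eef_rot: [-0.001, -0.693, 0.721, 0.001]
force: [0.7, -1.1, 0.0]
width: 0.0005
```

Request:
move_arm --pt "0 0 0.04 0" --pt "0 0 0.05 0" --pt "0 -0.06 0 0" --pt "0 -0.06 0 0" --pt "0 -0.06 0 0"

```text
time_s: 13.52
position: [0.5098, -0.1625, 0.2259]
eef_rot: [0.0, -0.693, 0.721, -0.0]
force: [0.9, 0.2, -0.6]
width: 0.0003
```

Request:
move_arm --pt "-0.01 -0.06 0 0" --pt "-0.01 -0.06 0 0" --pt "-0.01 -0.06 0 0" --pt "-0.01 -0.06 0 0" --pt "0 0 0 0"

```text
time_s: 14.15
position: [0.4669, -0.4068, 0.2252]
eef_rot: [-0.001, -0.69, 0.724, -0.0]
force: [0.9, 1.4, -0.4]
width: 0.0002
```

Run:
```python
from h import *
t=cam("top")["pixels"][180:370,220:400]; b=cam("side")["pixels"][200:350,260:450]
save("c4.png",np.hstack([cv2.resize(q,(400,int(400*q.shape[0]/q.shape[1])),interpolation=cv2.INTER_CUBIC)[:315] for q in(t,b)]))
save("c5.png",cv2.resize(t[45:165],None,fx=4.4,fy=4.4,interpolation=cv2.INTER_CUBIC)); o=observe(); print(o["position"],o["force"])
```

```text
[ 0.46965614 -0.40106512  0.22515425] [-0.70631405 -0.68482456 -0.26975935]
```

View pics/c5.png

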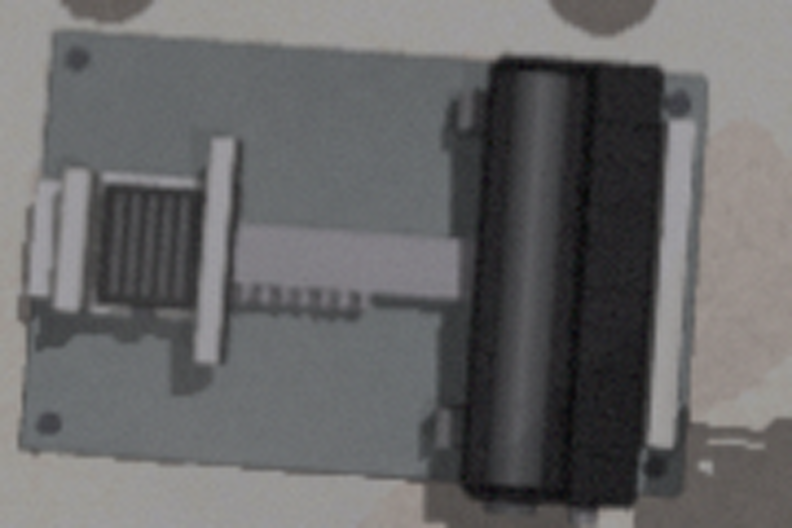

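View pics/c4.png

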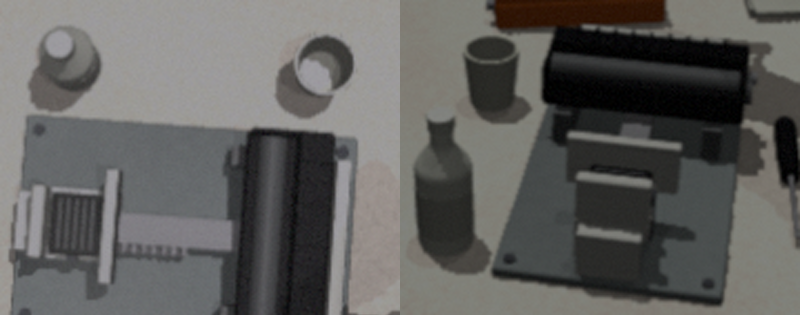

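Both views show the jaw at the end stop, with the lip at crop (70,240) beside the stop at (42,240). The black plate stands up in the pocket, and the cartridge, bottle, cup and screwdriver are where they were. One numeric check, then I hand in.

Run:
```python
from h import *
im=cam("top"); P=lambda a,b,z:onz(im,(a+.5)/4.4-.5+220,(b+.5)/4.4-.5+225,z)
m=lambda q,z:np.mean([P(*c,z) for c in q],0)
print("lip",m([(64,168),(91,170),(79,311),(52,310)],.11)[:2].round(4),"was .5064 -.0654; contact predicts y .0464")
print("pad",m([(106,187),(199,187),(193,305),(97,303)],.08)[:2].round(4))
a=cv2.imread("pics/top0.png",0).astype(int); b=cv2.cvtColor(im["pixels"],cv2.COLOR_RGB2GRAY).astype(int)
for n,(u0,u1,v0,v1) in dict(bottle=(236,266,190,220),cup=(350,382,194,226),driver=(265,356,350,366),cart=(326,370,240,340)).items():
    A=a[v0:v1,u0:u1].astype(np.float32);B=b[v0:v1,u0:u1].astype(np.float32); print(n,"pixel shift",np.round(cv2.phaseCorrelate(A,B),2))
print(observe()["force"]); close_job()
```

```text
lip [0.511  0.0439] was .5064 -.0654; contact predicts y .0464
pad [0.5098 0.0096]Traceback (most recent call last):
  File "<stdin>", line 8, in <module>
    return _wrapfunc(a, 'round', decimals=decimals, out=out)
    return _wrapit(obj, method, *args, **kwds)
    conv = _array_converter(obj)
ValueError: setting an array element with a sequence. The requested array has an inhomogeneous shape after 1 dimensions. The detected shape was (2,) + inhomogeneous part.
```

The lip moved 109–110 mm, which puts the jaw at about 0.113 against the 0.108 needed. Only the print formatting failed, so I fix that and hand in.

Run:
```python
from h import *
im=cam("top")
a=cv2.imread("pics/top0.png",0); b=cv2.cvtColor(im["pixels"],cv2.COLOR_RGB2GRAY)
for n,(u0,u1,v0,v1) in dict(bottle=(236,266,190,220),cup=(350,382,194,226),driver=(265,356,350,366),cart=(326,370,240,340)).items():
    print(n,"pixel shift",np.round(cv2.phaseCorrelate(np.float32(a[v0:v1,u0:u1]),np.float32(b[v0:v1,u0:u1]))[0],2))
print(observe()["force"]); print(close_job())
```

```text
bottle pixel shift [-0.12  0.03]
cup pixel shift [ 0.13 -0.06]
driver pixel shift [0.48 0.13]
cart pixel shift [ 0.37 -0.04]
[-1.27193252  0.36576577  0.33790794]
the job is handed in; nothing more can be done
None
```

The job is handed in; no verdict is reported. With the gripper shut I pressed the release plate to the bottom (about 11 N). Keeping it pressed, I pushed the jaw back until it stopped moving and the force rose to about 17 N against the end stop. I then lifted off so the plate sprang up and moved the arm clear.

**Last checks:**
- **Jaw:** the lip and pad moved about 109–110 mm, which puts the jaw at about 0.113 m (0.108 needed).
- **Release plate:** it looks up in the final pictures; I did not measure its height.
- **Other things:** the cartridge, bottle, cup and screwdriver shifted less than 0.5 pixel, about 1 mm or less.
- **Robot:** it is clear of everything, with only noise on the force reading.

**Disagreement:** the camera puts the lip 2.5 mm short of where the finger contact predicted. That is close to the 2 mm calibration error plus the picking error, and inside the 7 mm tolerance. One check script also failed on a print-formatting error and was rerun.

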